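Pin the cone cross and show it to the web camera

TASK

Push the loose wooden pin fully down through the holes where the two laths of the cone cross meet, and let go of it. Then pick the pinned cross up by its long lath and show its underside to the web camera, right side up and square on to the lens, the long lath level and the middle of the cross straight in front of the lens 24 cm away: finish while still holding it there, steady in the air. Leave the other things on the table where they are.

Things in the scene. Friction and masses are not known exactly. Their poses are not given: they have to be found in the camera images.
- pin: Loose pin: plain round pale wood head 18 mm across and 28 mm tall on a wooden collar 26 mm across and 4 mm thick; below it a steel shank 9 mm across, 34 mm long, chamfered tip; 25 g. Starts upright, shank down, in a hole of the stand, collar resting on its top: the only plain cylindrical head there. Origin on the axis at the collar's underside; z up through the head.
- stand: Fixed plywood block 50 x 170 x 40 mm (x, y, z), origin centre of the underside, with three through holes of 12 mm along its y, 60 mm apart, the middle one at the centre. Pin, awl and stamp stand in them, in any order.
- long_lath: Long lath of the cone cross: loose, wood, 220 (x) x 30 (y) x 16 (z) mm, 75 g, no cones on it, level in the cradle, underside 45 mm above the table. The short lath lies across it in a housing 8 mm deep, 33 mm wide. A vertical 12 mm hole runs through the middle of both. Origin: middle of the underside, z up; pin fully in = pin origin 16 mm above it. Either end is free to grip across the 30 mm.
- lath_centre (a point): Middle of the long lath, on the hole's axis, 8 mm above its underside (mid thickness). This is the point to bring to the show point.
- grip_a (a point): Good place to grip the long lath: middle of its thickness, 85 mm from the hole towards its +x end.
- grip_b (a point): The same towards its -x end.
- short_lath: Short lath of the cross: wood, 160 mm long (its y), 30 mm wide, 8 mm thick, 50 g, with two brown cones (28 mm wide, 30 mm tall) fixed upright on its top 64 mm either side of the hole. Lies loose in the long lath's housing, flush with its top, at right angles to it, holes in line. Origin: middle of its underside, z up.
- cradle: Fixed plywood cradle: base 130 x 70 x 10 mm; two uprights 45 mm high, 18 mm thick, 45 mm either side of the middle, with cheeks beside the lath up to 55 mm, 25 mm from the lath's axis outside. Open below the hole. Origin: centre of the underside, below the hole; x along the long lath. The cross lifts straight up out of it.
- webcam: Small grey web camera (75 mm wide, 40 mm high, 22 mm deep, black round lens) on a fixed round table foot, looking obliquely upward, leaning 30 degrees from vertical towards the robot's side of the table. Origin at the lens, about 73 mm above the table; z points out of the lens along the line of sight; y is level, along the camera's width.
- show_point (a point): The point in the air on the camera's line of sight, 240 mm straight out from the lens, about 280 mm above the table; same axes as the camera.
- awl: Bystander: awl with a turned, bulging round wooden handle on a steel ferrule, 44 mm tall above the stand, up to 34 mm wide; stands in another hole of the stand. Origin on the stand's top face.
- stamp: Bystander: square dark wooden rubber stamp, 26 mm square, 28 mm tall above the stand; stands in another hole of the stand. Origin on the stand's top face.
- cone_a: Bystander: loose brown fir cone standing upright, 44 mm wide, 55 mm tall. Origin under its centre.
- cone_b: Bystander: loose brown fir cone standing upright, 40 mm wide, 48 mm tall. Origin under its centre.
- cone_c: Bystander: loose brown fir cone standing upright, 46 mm wide, 60 mm tall. Origin under its centre.
- glue: Bystander: small white glue bottle, upright, 34 mm wide, 90 mm tall. Origin under its centre.
- scissors: Bystander: scissors lying flat, about 190 mm long, 95 mm wide over the handles, 12 mm thick. Origin near the pivot, on the table; x points along the blades to the tips.
Things that resemble listed ones, but are neither listed nor needed, are in the scene too. Leave any pink look-alike of the short_lath alone.

How it is judged:
On the way:
1. the pin is fully down through both laths while the cross lies in the cradle, and the fingers have let go of it (x of pin in the frame of long_lath between -0.004 and 0.004 m and y of pin in the frame of long_lath between -0.004 and 0.004 m and z of pin in the frame of long_lath between 0.013 and 0.0195 m and angle between the z axis of pin and the z axis of long_lath, either way round below 0.2 rad and x of short_lath in the frame of long_lath between -0.006 and 0.006 m and y of short_lath in the frame of long_lath between -0.006 and 0.006 m and z of short_lath in the frame of long_lath between 0.005 and 0.0115 m and angle between the z axis of short_lath and the z axis of long_lath, either way round below 0.15 rad and height (world z) of long_lath below 0.055 m and contact force between the fingers and pin below 0.1 N), for 0.2 s.
At the end, for the whole second after the job is handed in: Fingers hold the long lath, steady in the air: cross middle within 35 mm of the show point, top up, square to the line of sight and long lath along the camera width (level) within 0.22 rad; pin within 3 mm of fully down through both laths, untouched by the fingers; nothing touches the camera (distance between lath_centre and show_point below 0.035 m and angle between the z axis of long_lath and the z axis of webcam, either way round below 0.22 rad and angle between long_lath's own z axis and vertical below 1 rad and angle between the x axis of long_lath and the y axis of webcam, either way round below 0.22 rad and height (world z) of long_lath above 0.2 m and contact force between the fingers and long_lath above 1 N and contact force between each of long_lath, short_lath, pin and webcam below 0.1 N and contact force between the fingers and pin below 0.1 N and linear speed of long_lath below 0.03 m/s and angular speed of long_lath below 0.2 rad/s and x of pin in the frame of long_lath between -0.004 and 0.004 m and y of pin in the frame of long_lath between -0.004 and 0.004 m and z of pin in the frame of long_lath between 0.013 and 0.0195 m and angle between the z axis of pin and the z axis of long_lath, either way round below 0.2 rad and x of short_lath in the frame of long_lath between -0.006 and 0.006 m and y of short_lath in the frame of long_lath between -0.006 and 0.006 m and z of short_lath in the frame of long_lath between 0.005 and 0.0115 m and angle between the z axis of short_lath and the z axis of long_lath, either way round below 0.15 rad); the arm keeps its last pose, push and grip.
It fails at once if one of the other things (awl, stamp, cones, glue, scissors) is moved more than 30 mm from its place (distance of any of awl, stamp, cone_a, cone_b, cone_c, glue, scissors from where it was at the start of the episode above 0.03 m).
It also fails if it takes over 54 s, if anything falls off the work surface, if the arm or the gripper's body presses on something with over 40 N, if the wrist force passes 120 N, or if a joint passes its speed limit or range.

ROBOT

A 7-joint arm with a two-finger parallel gripper is mounted at the origin on the work surface. World frame = base frame: x ahead of the robot, y to its left, z up, the work surface at z = 0. Lengths are in m, angles in rad, forces in N, time in s.
With the tool pointing down it reaches from about 0.425 to 0.925 m from the base axis. Payload 6.8 kg.
Tool frame: the origin (TCP) lies at the very end of the fingers, on their centre line; the grasp point (between the pads) lies 19 mm behind it; z points along the fingers, y is the line along which they close (so a half turn about z gives the same grasp; the last joint's range is limited). The gripper opens to 85 mm and grips with 20 to 120 N. Pads are 22 mm wide; open, the fingers measure 114 mm over their backs; the gripper's body (76 mm by 85 mm) begins 54 mm behind the grasp point. The pads swing forward as they close: fully open they stand 13 mm farther back than shut.
Start: joints at [1.113, 0.477, 0.022, 1.555, -0.011, 1.109, -0.083], TCP at [0.231, -0.634, 0.231] pointing down, gripper open.
Joint ranges: [-2.96, 2.96], [-0.34, 2.1], [-1.41, 1.46], [0.24, 2.44], [-1.37, 4.51], [0.17, 1.92], [-2.96, 2.96]. Speed limits (rad/s): [2.39, 2.39, 3.14, 3.14, 3.14, 3.14, 3.14].

INTERFACE

Orientations are given as a unit quaternion [w, x, y, z].
In Python, from station import bot gives the robot as it stands. The module is installed in compiled form; this text tells all that it offers.
- The arm moves only by the shell command python3 -m jog 'ROWS' [OPENING] [FORCE]. ROWS is JSON, a list of rows, each a list of 4 numbers: the shift along the tool's x, y, z in cm, then the turn about the tool's z in rad. In form: [[x, y, z, spin], ...]. A call has 1 to 20 rows; each row is the pose to reach, as a shift and turn from the pose commanded when the call began, along the tool's axes at that moment; what a row does not reach only later rows make up. A row lasts 1/12 s, in which the tool goes at most 41.7 mm and 7.16 degrees, less where a joint would pass 70% of its speed; a pose out of reach is approached as far as the arm can. A call with a gripper value outside its range is refused whole. OPENING is the closure, from -1 (fully open) to 1 (shut), set as the call begins (- or left out, the last holds). The fingers move at their own pace and stop on an object; FORCE is the grip in N (left out, the last holds). Time passes only in rows, so rows that repeat a pose let the fingers close. It gives the time, the measured TCP pose, the force, the opening and the grip force at its end, in the units of the state.
- bot.get_obs(): the state, without advancing time (a new reading comes with each control period).
- bot.read_camera(name): name is "scene" or "side" or "wrist"; returns a dict with "pixels" (480x640x3 uint8, red, green, blue), "depth" (480x640 float32, m along the optical axis (not along the pixel's ray), 0 where there is no reading), "fovy" (degrees; the focal length in pixels is half the picture's height over the tangent of half this angle, whatever the lens; pixels are square), "cx", "cy" (the principal point, pixels), "distortion" ([k1, k2, p1, p2, k3] as OpenCV has them; the pictures are not rectified), "pose" (4x4, takes a point from camera to world coordinates). Camera axes: x right, y down, z forward; pixel columns grow to the right and rows downward; lengths in m; the calibration is good to about 2 mm. A picture is of the moment at which its call begins.
- bot.hand_in(): hands the job in; it is judged then, once.
The state is a dict: "t": time; "q": joint angles; "joint_vel": joint speeds; "joint_torque": joint torques, N m; "eef_pos": TCP position; "tool_rot": TCP orientation; "contact_force": force on the tool from outside, world axes, zero at the start; "torque": the same for the moment, N m; "gripper_width": opening from 0.0 (shut) to 1.0 (fully open); "grasp_force": force on a finger pad.
Only numpy, scipy, OpenCV 4.12 (cv2) and the standard library are available. Lean on these libraries where they do the work, as an engineer would, in place of code of your own. Each camera call takes 0.05 s, during which the arm holds its last target. There are 200 camera calls.

## Working session

There is one attempt and no reset: what is moved stays moved. The work goes in short steps, Python scripts to look and compute and a shell command to move; the robot and the scene stay as the last step left them, time stands still between calls to the robot, and variables do not carry over. Pictures are saved under pics/ and viewed, at most 10 in all, crops included, and the job is handed in when it is done.

```bash
mkdir -p pics; cat > h.py <<'E'
import numpy as np, cv2, pickle
from station import bot
from scipy.spatial.transform import Rotation as R
def K(c):
    h=c['pixels'].shape[0]; f=h/2/np.tan(np.radians(c['fovy'])/2)
    return np.array([[f,0,c['cx']],[0,f,c['cy']],[0,0,1.]])
def shot(n,fn=None):
    c=bot.read_camera(n)
    if fn: cv2.imwrite('pics/'+fn,c['pixels'][:,:,::-1])
    pickle.dump(c,open(n+'.pkl','wb')); return c
def rays(c,uv):
    p=cv2.undistortPoints(np.array(uv,float).reshape(-1,1,2),K(c),np.array(c['distortion'],float))[:,0]
    return np.c_[p,np.ones(len(p))]
def onplane(c,uv,z):
    d=rays(c,uv)@c['pose'][:3,:3].T; o=c['pose'][:3,3]
    return o+d*((z-o[2])/d[:,2])[:,None]
def bydepth(c,uv):
    uv=np.array(uv).reshape(-1,2); r=rays(c,uv)
    d=np.array([c['depth'][int(v),int(u)] for u,v in uv])
    return (r*d[:,None])@c['pose'][:3,:3].T+c['pose'][:3,3]
def load(n): return pickle.load(open(n+'.pkl','rb'))
E
python3 - <<'E'
from h import *
for n in ('scene','side','wrist'):
    c=shot(n,n+'1.png'); print(n,c['fovy'],c['pose'].round(3).tolist())
o=bot.get_obs(); print(o['t'],o['eef_pos'],R.from_quat(np.roll(o['tool_rot'],-1)).as_matrix().round(3))
print(o['contact_force'],o['gripper_width'])
E
```

```text
scene 48.66136340960827 [[0.2, 0.703, -0.682, 1.382], [0.98, -0.145, 0.137, -0.186], [-0.003, -0.696, -0.718, 1.073], [0.0, 0.0, 0.0, 1.0]]
side 48.778160612686 [[-0.895, -0.357, 0.269, 0.214], [-0.446, 0.688, -0.572, 0.564], [0.019, -0.632, -0.775, 1.004], [0.0, 0.0, 0.0, 1.0]]
wrist 66.65164991825134 [[0.342, -0.889, -0.304, 0.31], [-0.94, -0.324, -0.11, -0.605], [-0.001, 0.323, -0.946, 0.373], [0.0, 0.0, 0.0, 1.0]]
0.15 [ 0.23116029 -0.6337089   0.23056119] [[ 0.939  0.343 -0.001]
 [ 0.343 -0.939  0.001]
 [-0.    -0.001 -1.   ]]
[ 0.44475688 -0.41008307 -0.32636121] 1.0007225422426034
```

View pics/scene1.png

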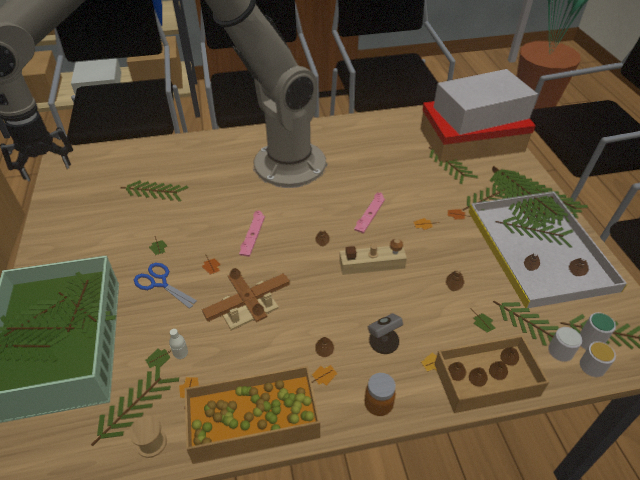

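View pics/side1.png

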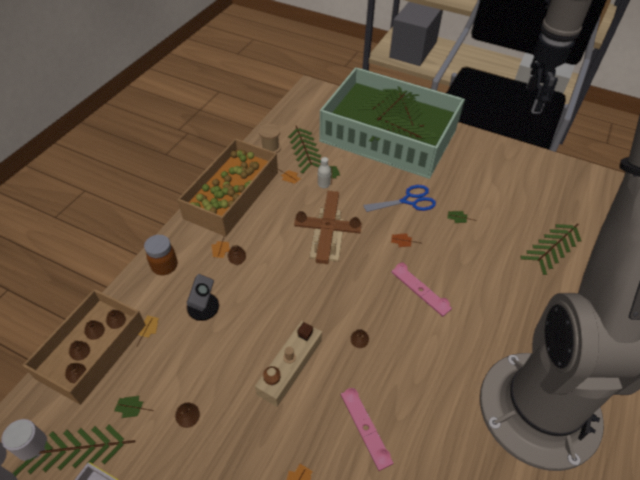

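The scene view shows three things in the stand: the square dark stamp at (351,253), the plain pale head at (374,252) and the bulging awl at (397,245). The plain pale one fits the pin. The cross is at (246,298) and the camera at (385,330). The side view shows the stand at (290,360), the cross at (328,226) and the webcam at (202,295). I'll confirm with an enlarged crop.

```bash
python3 - <<'E'
from h import *
s,d=load('scene')['pixels'],load('side')['pixels']
a=[s[235:275,335:410],s[260:335,195:295],d[315:405,250:330],d[180:270,285:370]]
a=[cv2.resize(x,(400,300),interpolation=cv2.INTER_CUBIC) for x in a]
cv2.imwrite('pics/crop1.png',np.vstack([np.hstack(a[:2]),np.hstack(a[2:])])[:,:,::-1])
E
```

```text
(no output)
```

View pics/crop1.png

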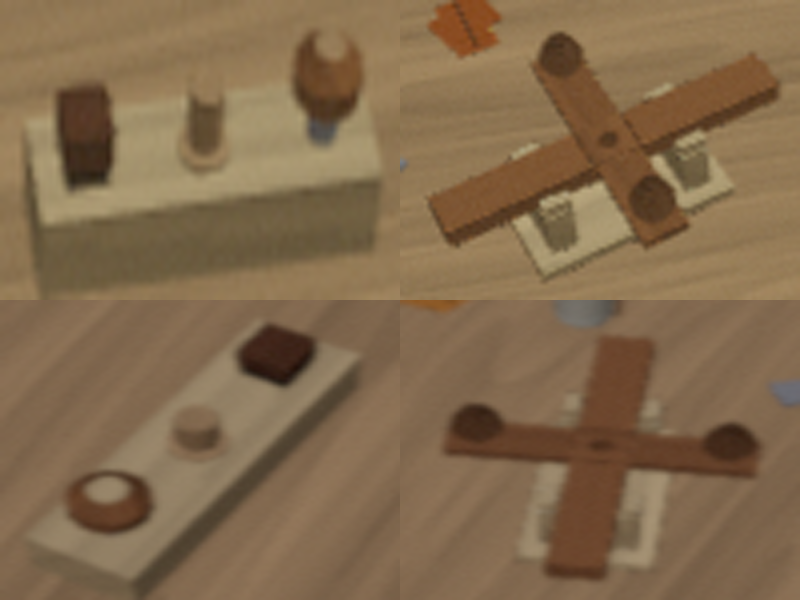

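```bash
python3 - <<'E'
from h import *
def cloud(c):
    v,u=np.mgrid[0:480,0:640]; uv=np.c_[u.ravel(),v.ravel()]
    P=bydepth(c,uv); P[c['depth'].ravel()==0]=np.nan; return P.reshape(480,640,3)
S=load('scene');D=load('side')
hs={'hole':((246.8,294.5),(327.5,223.5),.061),'collar':((373.4,255),(289.6,356),.044),'head':((373.8,245.7),(289.2,349.5),.072)}
for k,(a,b,z) in hs.items(): print(k,onplane(S,[a],z)[0].round(4),onplane(D,[b],z)[0].round(4))
for n,c,rl,rs,rw in(('scene',S,(190,295,255,345),(335,410,235,275),(355,415,300,355)),('side',D,(285,370,180,275),(250,330,315,405),(180,225,265,325))):
    P=cloud(c)
    np.save(n+'P.npy',P)
    def reg(r): return P[r[2]:r[3],r[0]:r[1]].reshape(-1,3),c['pixels'][r[2]:r[3],r[0]:r[1]].reshape(-1,3).astype(int)
    p,_=reg(rl); q=p[(abs(p[:,2]-.061)<.005)]
    ctr=onplane(c,[hs['hole'][0 if n=='scene' else 1]],.061)[0]
    print(n,'lath z',np.median(q[:,2]),len(q), 'center',q.mean(0))
    r=q-ctr; far=r[np.hypot(r[:,0],r[:,1])>.088,:2]
    if len(far): 
        w,V=np.linalg.eigh(far.T@far); print(' long axis',V[:,1],np.degrees(np.arctan2(*V[::-1,1])),'ext',(r[:,:2]@V[:,1]).min(),(r[:,:2]@V[:,1]).max())
    p,_=reg(rs); q=p[abs(p[:,2]-.040)<.003]; b=cv2.minAreaRect(q[:,:2].astype(np.float32)*1000); print(' stand',b,np.median(q[:,2]))
    p,col=reg(rw); q=p[p[:,2]>.04]; print(' webcam pts',len(q),q.min(0),q.max(0))
    dark=(col.max(1)<45)&(p[:,2]>.04); print(' dark',dark.sum(),np.nanmedian(p[dark],0))
a=[cv2.resize(x,(400,480),interpolation=cv2.INTER_CUBIC) for x in (S['pixels'][300:360,360:410],D['pixels'][265:325,180:230])]
cv2.imwrite('pics/crop2.png',np.hstack(a)[:,:,::-1])
E
```

```text
hole [ 0.5637 -0.1976  0.061 ] [ 0.5632 -0.1954  0.061 ]
collar [0.4858 0.1425 0.044 ] [0.4804 0.1424 0.044 ]
head [0.4787 0.1435 0.072 ] [0.4801 0.1428 0.072 ]
scene lath z 0.061023066455489605 1371 center [ 0.56669599 -0.20155471  0.0609486 ]
 long axis [-0.33472708  0.94231512] 109.55594260648922 ext -0.11156835319867596 0.10854958194562883
 stand ((480.8861389160156, 141.01290893554688), (171.3200225830078, 55.78626251220703), 87.16570281982422) 0.04010490547227308
 webcam pts 521 [0.68658088 0.06223297 0.04127709] [0.74906198 0.14192927 0.08411279]
 dark 1 [0.7223484  0.10967722 0.08307512]
side lath z 0.060760506989103735 1351 center [ 0.56192317 -0.1903517   0.06072316]
 long axis [-0.32779755  0.94474799] 109.13514985343768 ext -0.11306508329023134 0.10972315383012093
 stand ((481.07373046875, 144.28936767578125), (171.4597625732422, 51.93104934692383), 86.09093475341797) 0.039797451547732565
 webcam pts 660 [0.68833073 0.06498862 0.04901305] [0.74611453 0.14649078 0.08429031]
 dark 67 [0.71167922 0.1083463  0.07271741]
```

View pics/crop2.png

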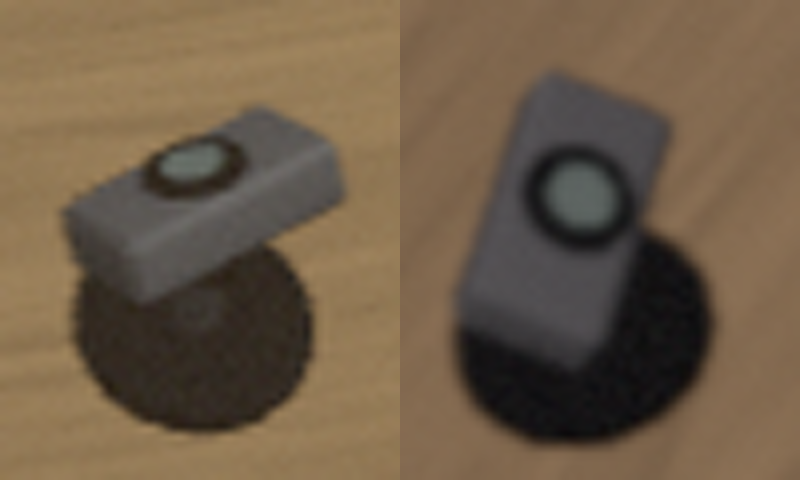

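The crop shows the webcam lens centre at scene (384.4,320.4) and side (202.5,289.4). Its front face is well visible in the side view. The pin (plain head on a collar, middle hole) is confirmed, and the cross hole agrees between views to about 2 mm.

```bash
python3 - <<'E'
from h import *
S=load('scene');D=load('side')
for z in (.07,.073,.076): print(z,onplane(S,[(384.4,320.4)],z)[0],onplane(D,[(202.5,289.4)],z)[0])
poly=(np.array([(540,100),(650,130),(600,310),(475,285)])-[400,0])/8+[180,265]
m=np.zeros((480,640),np.uint8); cv2.fillPoly(m,[poly.round().astype(int)],1); cv2.circle(m,(202,289),8,0,-1)
P=np.load('sideP.npy')[m>0]; P=P[P[:,2]>.055]; 
for i in range(3):
    c=P.mean(0); n=np.linalg.svd(P-c)[2][2]; n*=np.sign(n[2]); P=P[abs((P-c)@n)<.003]
print('plane n',n,np.degrees(np.arccos(n[2])),np.degrees(np.arctan2(n[1],n[0])),len(P))
# width axis from silhouette of face pts
h=np.cross([0,0,1],n);h/=np.linalg.norm(h); print('h',h,((P-c)@h).min(),((P-c)@h).max())
# long edge line in side view: (530,90)->(465,290) and right (665,130)->(610,320); scene edge (65,215)->(255,110), (140,245)->(330,150)
e=lambda c,a,o:(np.array(a)-[o[0],0])/8+o[1:]
for nm,c,a,o in(('side L',D,[(530,90),(462,292)],(400,180,265)),('side R',D,[(668,130),(607,325)],(400,180,265)),('sc',S,[(65,215),(255,110)],(0,360,300)),('sc2',S,[(140,245),(330,150)],(0,360,300))):
    q=onplane(c,e(c,a,o),.075); d=q[0]-q[1]; print(nm,np.degrees(np.arctan2(d[1],d[0])),np.linalg.norm(d))
E
```

```text
0.07 [0.70991887 0.10373962 0.07      ] [0.71260049 0.101476   0.07      ]
0.073 [0.71192827 0.10287369 0.073     ] [0.71100019 0.10296046 0.073     ]
0.076 [0.71393767 0.10200775 0.076     ] [0.70939989 0.10444491 0.076     ]
plane n [-0.45937094 -0.15287123  0.8749907 ] 28.95612513367192 -161.59339113554867 183
h [ 0.31575848 -0.9488396   0.        ] -0.024445498948684963 0.04163155975674331
side L -70.3432444244926 0.06496655569039597
side R -70.52330301507881 0.06196814563327545
sc -69.08680340332972 0.0677202429070943
sc2 -71.8343932930706 0.0654276659407865
```

```bash
python3 -m jog '[[0,4,0,0],[0,8,0,0],[0,12,0,0],[0,16,0,0],[0,20,0,0],[0,24,0,0],[0,30,0,0],[0,36,0,0],[0,42,0,0],[0,48,0,0],[0,48,0,0],[0,48,0,0]]'; python3 -c "
from h import *
o=bot.get_obs();print(o['q'],R.from_quat(np.roll(o['tool_rot'],-1)).as_matrix().round(3))"
```

```text
t: 1.15
eef_pos: [0.3142, -0.9317, 0.219]
tool_rot: [0.01, 0.987, 0.163, 0.004]
contact_force: [-1.3, -0.3, 0.6]
gripper_width: 1.001
grasp_force: 0.0
[ 1.093912    1.26835906  0.98780661  0.25891253 -0.94458193  1.7049617
  0.06849041] [[ 0.947  0.322  0.011]
 [ 0.322 -0.946 -0.018]
 [ 0.005  0.02  -1.   ]]
```

```bash
python3 -m jog '[[0,20,0,0],[0,20,0,0],[0,20,0,0],[0,20,0,0],[0,20,0,0],[0,20,0,0]]'; cat > st.py <<'E'
from h import *
o=bot.get_obs();print(o['q'].round(3) if hasattr(o['q'],'round') else o['q'],R.from_quat(np.roll(o['tool_rot'],-1)).as_matrix().round(3).tolist())
E
python3 st.py;  python3 -m jog '[[0,-2,0,0],[0,-4,0,0],[0,-6,0,0],[0,-8,0,0]]'; python3 st.py
```

```text
t: 1.65
eef_pos: [0.3219, -0.9502, 0.1909]
tool_rot: [0.027, 0.986, 0.163, 0.008]
contact_force: [0.0, -0.5, 0.6]
gripper_width: 1.005
grasp_force: 0.0
[ 1.095  1.338  1.291  0.242 -1.256  1.676  0.086] [[0.947, 0.322, 0.024], [0.322, -0.945, -0.051], [0.006, 0.056, -0.998]]
t: 1.98
eef_pos: [0.2968, -0.8722, 0.1866]
tool_rot: [0.027, 0.986, 0.164, 0.008]
contact_force: [0.9, -0.3, 0.6]
gripper_width: 0.995
grasp_force: 0.0
[ 0.796  1.237  1.339  0.88  -1.198  1.564  0.404] [[0.946, 0.323, 0.026], [0.324, -0.945, -0.05], [0.008, 0.056, -0.998]]
```

The orientation drift at full reach persists in the commanded pose, so I can use it later to tilt the cross. Now the pin.

```bash
cat > rel.py <<'E'
import sys; from h import *
# args: x y z [az_deg of tool y]
o=bot.get_obs(); M=R.from_quat(np.roll(o['tool_rot'],-1)).as_matrix(); a=list(map(float,sys.argv[1:]))
print('t',round(o['t'],2),'tcp',np.round(o['eef_pos'],4),'az',np.degrees(np.arctan2(M[1,1],M[0,1])).round(1),'zt',M[:,2].round(3),'F',np.round(o['contact_force'],1))
while a:
    print('shift cm',(M.T@(np.array(a[:3])-o['eef_pos'])*100).round(2), 'spin',np.radians(-(a[3]-np.degrees(np.arctan2(M[1,1],M[0,1]))+180)%360-180).round(3) if 0 else np.round(-np.radians((a[3]-np.degrees(np.arctan2(M[1,1],M[0,1]))+90)%180-90),3)); a=a[4:]
E
python3 rel.py 0.52 -0.2 0.2 -26  0.483 0.143 0.13 -26
```

```text
t 1.98 tcp [ 0.2968 -0.8722  0.1866] az -71.1 zt [ 0.026 -0.05  -0.998] F [ 0.9 -0.3  0.6]
shift cm [ 42.89 -56.24  -4.14] spin -0.788
shift cm [ 50.44 -90.23   1.03] spin -0.788
```

```bash
python3 -m jog '[[42.9,-56.2,-4.1,-0.79],[42.9,-56.2,-4.1,-0.79],[42.9,-56.2,-4.1,-0.79],[42.9,-56.2,-4.1,-0.79],[42.9,-56.2,-4.1,-0.79],[42.9,-56.2,-4.1,-0.79],[42.9,-56.2,-4.1,-0.79],[42.9,-56.2,-4.1,-0.79],[42.9,-56.2,-4.1,-0.79],[42.9,-56.2,-4.1,-0.79],[42.9,-56.2,-4.1,-0.79],[42.9,-56.2,-4.1,-0.79],[42.9,-56.2,-4.1,-0.79],[42.9,-56.2,-4.1,-0.79],[42.9,-56.2,-4.1,-0.79],[42.9,-56.2,-4.1,-0.79],[42.9,-56.2,-4.1,-0.79],[48,-79,-1,-0.79],[48,-79,-1,-0.79],[48,-79,-1,-0.79]]' 0.0 40; python3 rel.py .482 .143 .13 -26
```

```text
t: 3.65
eef_pos: [0.5071, -0.0778, 0.1744]
tool_rot: [0.027, 0.847, 0.531, -0.004]
contact_force: [0.9, 0.5, -0.4]
gripper_width: 0.505
grasp_force: 0.0
t 3.65 tcp [ 0.5071 -0.0778  0.1744] az -25.7 zt [ 0.023 -0.05  -0.998] F [ 0.9  0.5 -0.4]
shift cm [ 18.93 -12.03   3.27] spin 0.005
```

```bash
python3 -m jog '[[18.9,-12,3.3,0],[18.9,-12,3.3,0],[18.9,-12,3.3,0],[18.9,-12,3.3,0],[18.9,-12,3.3,0],[18.9,-12,3.3,0],[18.9,-12,3.3,0],[18.9,-12,3.3,0]]'; python3 rel.py .482 .143 .085 -26; python3 -c "
from h import *
c=shot('wrist','w2.png')"
```

```text
t: 4.32
eef_pos: [0.4825, 0.141, 0.1293]
tool_rot: [0.028, 0.846, 0.532, -0.005]
contact_force: [-0.6, -0.0, -0.4]
gripper_width: 0.5
grasp_force: 0.0
t 4.32 tcp [0.4825 0.141  0.1293] az -25.6 zt [ 0.022 -0.052 -0.998] F [-0.6 -0.  -0.4]
shift cm [ 0.32 -0.31  4.41] spin 0.006
```

View pics/w2.png

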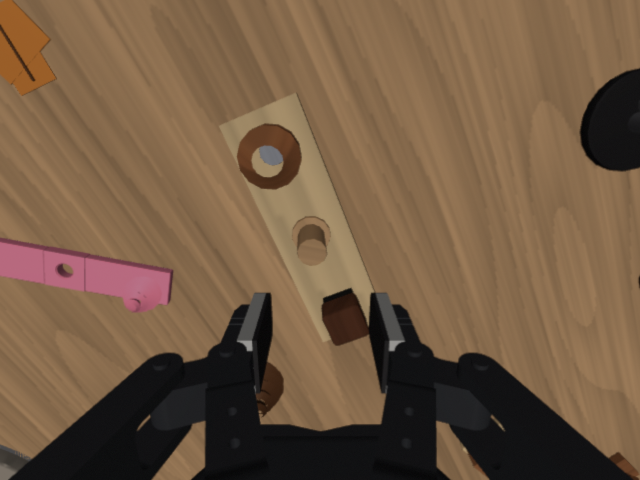

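The wrist view shows the pin head top at (312,250) and the collar at (311,232), between the awl (269,157) and the stamp (345,318).

```bash
python3 - <<'E'
from h import *
c=load('wrist')
print(onplane(c,[(312,252)],.072),onplane(c,[(311,230)],.044))
P=bydepth(c,[(u,v) for v in range(215,270) for u in range(290,335)]); q=P[abs(P[:,2]-.072)<.004]; print(len(q),q.mean(0)); q=P[abs(P[:,2]-.044)<.0015];print(len(q),q.mean(0))
E
python3 rel.py .4815 .1425 .085 -26 .4815 .1425 .047 -26
```

```text
[[0.48197326 0.1444994  0.072     ]] [[0.48343312 0.14754363 0.044     ]]
677 [0.48200961 0.14482822 0.07125144]
386 [0.48383936 0.14883691 0.04362449]
t 4.37 tcp [0.4828 0.1395 0.1298] az -25.8 zt [ 0.022 -0.052 -0.998] F [ 0.2 -0.8 -0.1]
shift cm [ 0.38 -0.43  4.45] spin 0.003
shift cm [ 0.52 -0.6   8.25] spin 0.003
```

```bash
python3 -m jog '[[0.4,-0.3,3,0],[0.5,-0.5,5,0],[0.5,-0.6,7,0],[0.5,-0.6,8.2,0],[0.5,-0.6,8.2,0],[0.5,-0.6,8.2,0]]'; python3 -m jog '[[0,0,0,0],[0,0,0,0],[0,0,0,0],[0,0,0,0],[0,0,0,0]]' 1 40; python3 rel.py .482 .143 .12 -26
```

```text
t: 4.87
eef_pos: [0.482, 0.1409, 0.048]
tool_rot: [0.028, 0.848, 0.529, -0.004]
contact_force: [0.0, -0.5, -0.6]
gripper_width: 0.5
grasp_force: 0.0
t: 5.28
eef_pos: [0.4824, 0.1422, 0.0489]
tool_rot: [0.028, 0.848, 0.53, -0.003]
contact_force: [-2.3, -1.2, 8.0]
gripper_width: 0.189
grasp_force: 38.9
t 5.28 tcp [0.4824 0.1422 0.0489] az -25.9 zt [ 0.025 -0.051 -0.998] F [-2.3 -1.2  8. ]
shift cm [-0.19  0.25 -7.1 ] spin 0.001
```

```bash
python3 -m jog '[[0,0,-2,0],[0,0,-4,0],[0,0,-7,0],[0,0,-9,0],[0,0,-9,0]]'; python3 rel.py .563 -.196 .135 -26
```

```text
t: 5.7
eef_pos: [0.4821, 0.1471, 0.1416]
tool_rot: [0.029, 0.848, 0.53, -0.001]
contact_force: [1.4, -1.2, -0.7]
gripper_width: 0.193
grasp_force: 39.2
t 5.7 tcp [0.4821 0.1471 0.1416] az -25.9 zt [ 0.03  -0.05  -0.998] F [ 1.4 -1.2 -0.7]
shift cm [-27.25  22.21   2.61] spin 0.001
```

```bash
python3 -m jog '[[-3,2.4,0,0],[-7,5.6,1,0],[-27.2,22.2,2,0],[-27.2,22.2,2,0],[-27.2,22.2,2,0],[-27.2,22.2,2,0],[-27.2,22.2,2,0],[-27.2,22.2,2,0],[-27.2,22.2,2,0],[-27.2,22.2,2,0],[-27.2,22.2,2,0],[-27.2,22.2,2,0],[-27.2,22.2,2,0]]'; python3 - <<'E'
from h import *
o=bot.get_obs(); print(o['t'],o['eef_pos'],o['gripper_width'])
S=shot('scene'); D=shot('side'); W=shot('wrist')
a=[S['pixels'][240:345,190:300],D['pixels'][165:275,280:380],W['pixels'][120:480,150:480]]
a=[cv2.resize(a[0],(400,300),interpolation=3),cv2.resize(a[1],(400,300),interpolation=3),cv2.resize(a[2],(400,300),interpolation=3)]
a.append(np.zeros_like(a[0]))
cv2.imwrite('pics/crop3.png',np.vstack([np.hstack(a[:2]),np.hstack(a[2:])])[:,:,::-1])
E
```

```text
t: 6.78
eef_pos: [0.5607, -0.1936, 0.1369]
tool_rot: [0.028, 0.847, 0.531, -0.004]
contact_force: [0.1, 1.1, -0.8]
gripper_width: 0.188
grasp_force: 39.2
6.7833 [ 0.56074014 -0.19355347  0.13690742] 0.1881077344313224
```

View pics/crop3.png

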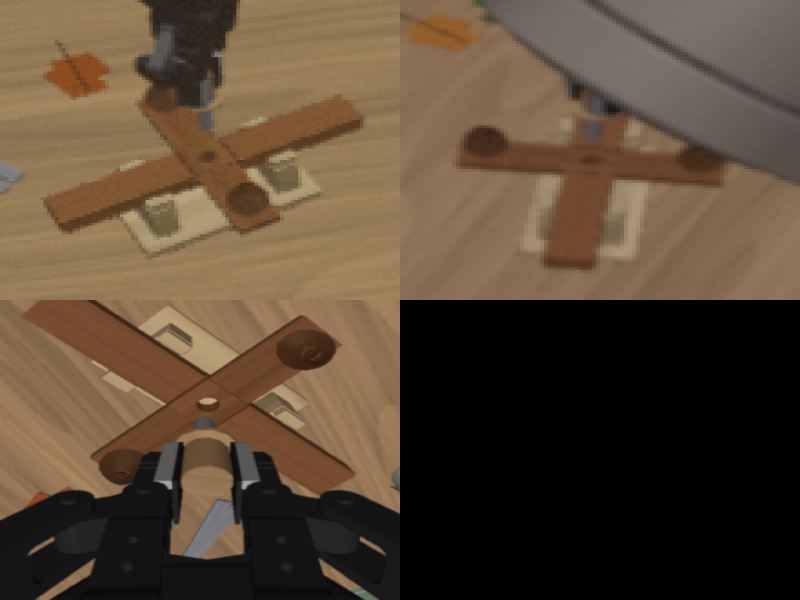

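The crop shows the shank tip above the cross. The hole is at wrist (321.6,245), the tip at wrist (319,268), scene (247,284) and side (328.5,215). I'll triangulate these.

```bash
python3 - <<'E'
from h import *
S,D,W=load('scene'),load('side'),load('wrist')
print('hole W',onplane(W,[(321.6,244.8)],.061),'S',onplane(S,[(190+207*.275,240+157*.35)],.061),'D',onplane(D,[(280+191*.25,165+159*110/300)],.061))
for z in(.09,.093,.096): print(z,onplane(S,[(246.9,283.8)],z)[0],onplane(D,[(328.5,215.2)],z)[0],onplane(W,[(319,268.8)],z)[0])
# dark hole centroid, tip colour centroid
w=W['pixels'].astype(int); 
hsv=cv2.cvtColor(W['pixels'],cv2.COLOR_RGB2HSV); print(W['depth'][268,319],bydepth(W,[(319,266),(319,268),(319,262)]))
o=bot.get_obs(); M=R.from_quat(np.roll(o['tool_rot'],-1)).as_matrix(); print(o['eef_pos'],'pred tip',o['eef_pos']+.041*M[:,2])
E
```

```text
hole W [[ 0.56492633 -0.19592858  0.061     ]] S [[ 0.56513854 -0.19741209  0.061     ]] D [[ 0.56293227 -0.19621668  0.061     ]]
0.09 [ 0.55482703 -0.19349156  0.09      ] [ 0.56182932 -0.19631801  0.09      ] [ 0.56121214 -0.19702397  0.09      ]
0.093 [ 0.55735051 -0.19346822  0.093     ] [ 0.56068874 -0.19382393  0.093     ] [ 0.56175016 -0.1956312   0.093     ]
0.096 [ 0.55987398 -0.19344489  0.096     ] [ 0.55954815 -0.19132985  0.096     ] [ 0.56228817 -0.19423843  0.096     ]
0.1872896 [[ 0.56446831 -0.18896978  0.10420317]
 [ 0.56452326 -0.18855784  0.10735174]
 [ 0.5646389  -0.18908606  0.09927434]]
[ 0.56090966 -0.1937555   0.13713014] pred tip [ 0.56187279 -0.19587223  0.09619615]
```

```bash
python3 -m jog '[[0.1,0.2,1,0],[0.1,0.2,2,0],[0.1,0.2,3,0],[0.1,0.2,3.4,0],[0.1,0.2,3.8,0],[0.1,0.2,4.2,0],[0.1,0.2,4.5,0],[0.1,0.2,4.5,0]]';  python3 rel.py .564 -.196 .068 -26
```

```text
t: 7.6
eef_pos: [0.5638, -0.1977, 0.0919]
tool_rot: [0.028, 0.848, 0.53, -0.004]
contact_force: [-0.7, 1.0, 0.2]
gripper_width: 0.193
grasp_force: 39.2
t 7.6 tcp [ 0.5638 -0.1977  0.0919] az -25.9 zt [ 0.023 -0.052 -0.998] F [-0.7  1.   0.2]
shift cm [ 0.25 -0.16  2.38] spin 0.001
```

```bash
python3 -m jog '[[0.05,0,0.6,0],[0.1,0,1.2,0],[0.1,0,1.8,0],[0.1,0,2.2,0],[0.1,0,2.3,0],[0.1,0,2.4,0]]';  python3 rel.py .564 -.196 .068 -26
```

```text
t: 8.1
eef_pos: [0.5651, -0.1979, 0.0698]
tool_rot: [0.028, 0.848, 0.53, -0.003]
contact_force: [-7.3, 6.9, 27.4]
gripper_width: 0.196
grasp_force: 43.1
t 8.1 tcp [ 0.5651 -0.1979  0.0698] az -25.9 zt [ 0.024 -0.05  -0.998] F [-7.3  6.9 27.4]
shift cm [ 0.13 -0.19  0.16] spin 0.001
```

```bash
python3 -m jog '[[0,0,-0.2,0],[0,0,-0.2,0],[0,0,-0.2,0],[0,0,-0.2,0],[0,0,-5,0],[0,0,-9,0],[0,0,-9,0],[0,0,-9,0]]' 0 40; python3 - <<'E'
from h import *
o=bot.get_obs(); print(o['t'],o['eef_pos'],o['gripper_width'])
S=shot('scene'); D=shot('side'); W=shot('wrist')
a=[S['pixels'][240:345,190:300],W['pixels'][120:480,150:480]]
a=[cv2.resize(x,(400,300),interpolation=3) for x in a]
cv2.imwrite('pics/crop4.png',np.hstack(a)[:,:,::-1])
v,u=np.mgrid[180:320,200:440]; P=bydepth(W,np.c_[u.ravel(),v.ravel()])
c=np.array([.5642,-.1964]); r=np.hypot(*(P[:,:2]-c).T)
q=P[(r<.03)&(P[:,2]>.075)]; print('head',len(q),q.mean(0),np.percentile(q[:,2],[5,50,95]))
t=q[q[:,2]>.085]; print('top',len(t),t.mean(0))
q=P[(r<.02)&(abs(P[:,2]-.064)<.0025)]; print('collar',len(q),q.mean(0))
E
```

```text
t: 8.77
eef_pos: [0.5643, -0.194, 0.1607]
tool_rot: [0.03, 0.847, 0.53, -0.002]
contact_force: [-0.6, 0.2, -0.2]
gripper_width: 0.5
grasp_force: 0.0
8.7667 [ 0.56432345 -0.19396477  0.16067351] 0.5004188391478711
head 1764 [ 0.57220769 -0.19112746  0.13313412] [0.08117081 0.16143487 0.1810423 ]
top 1623 [ 0.57252801 -0.19123098  0.13776157]
collar 493 [ 0.56715701 -0.19125914  0.06397299]
```

View pics/crop4.png

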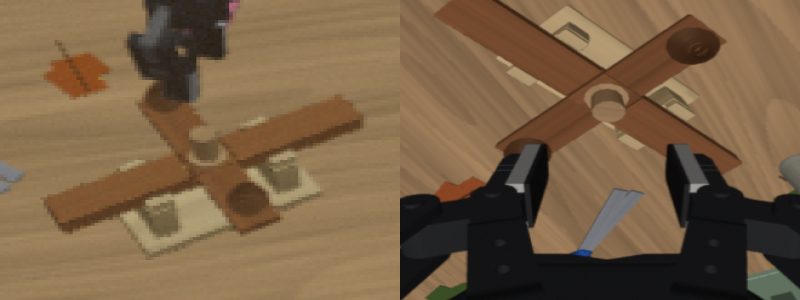

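The pin's collar sits flat on the lath (top at z = 0.064) with the fingers clear. Next, grip the free end A.

```bash
python3 rel.py .538 -.120 .10 19.3 .5366 -.1172 .034 19.3; python3 st.py
```

```text
t 8.92 tcp [ 0.5624 -0.1926  0.1569] az -25.9 zt [ 0.022 -0.051 -0.998] F [ 0.1 -0.1 -0.2]
shift cm [ 5.66 -5.59  5.26] spin -0.789
shift cm [ 6.09 -6.12 11.83] spin -0.789
[-0.615  0.779  1.246  1.904 -0.826  1.056  0.515] [[0.438, 0.899, 0.022], [0.898, -0.436, -0.051], [-0.036, 0.042, -0.998]]
```

```bash
python3 -m jog '[[2,-2,0,-0.12],[4,-4,1,-0.24],[5.7,-5.6,2,-0.36],[5.7,-5.6,3,-0.48],[5.7,-5.6,4,-0.6],[5.7,-5.6,5,-0.79],[5.7,-5.6,5,-0.79],[5.7,-5.6,5,-0.79]]' -0.4 100;  python3 -c "
from h import *
c=shot('wrist','w5.png')";python3 rel.py .5366 -.1172 .034 19.3; python3 st.py
```

```text
t: 9.58
eef_pos: [0.5374, -0.1198, 0.1022]
tool_rot: [0.023, 0.577, 0.816, -0.015]
contact_force: [-0.2, -0.8, -0.8]
gripper_width: 0.7
grasp_force: 0.0
t 9.63 tcp [ 0.5378 -0.12    0.1027] az 19.2 zt [ 0.022 -0.051 -0.998] F [-0.9  0.4  0.1]
shift cm [ 0.69 -0.04  6.84] spin -0.001
[-0.665  0.665  1.028  2.035 -0.726  0.829  1.109] [[-0.329, 0.944, 0.022], [0.943, 0.329, -0.051], [-0.056, 0.003, -0.998]]
```

View pics/w5.png

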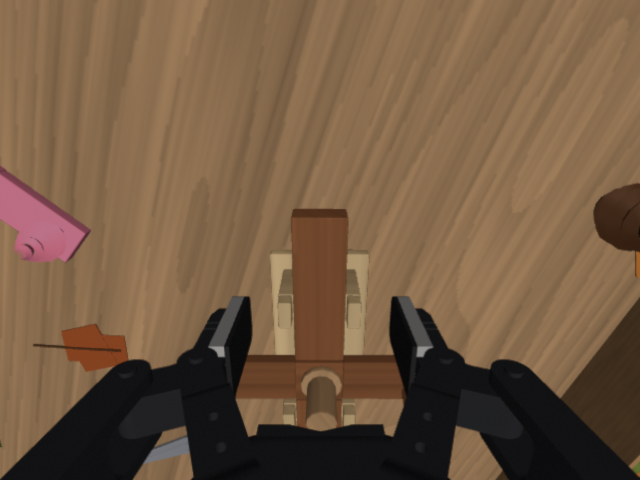

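The lath is centred and aligned between the fingers (column 320). Descend and grip.

```bash
python3 -m jog '[[0.2,0,2,0],[0.4,0,4,0],[0.6,0,5.5,0],[0.7,0,6.8,0],[0.7,0,6.8,0]]'; python3 -m jog '[[0,0,0,0],[0,0,0,0],[0,0,0,0],[0,0,0,0],[0,0,0,0],[0,0,0,0]]' 1 110; python3 -m jog '[[-0.1,0,-1,0],[-0.3,0,-3,0],[-0.6,0,-6,0],[-0.9,0,-9,0],[-1.3,0,-13,0],[-1.7,0,-17,0],[-2,0,-20,0],[-2,0,-20,0],[-2,0,-20,0]]'; python3 rel.py .75 .20 .28 19.3; python3 st.py
```

```text
t: 10.05
eef_pos: [0.5362, -0.1166, 0.033]
tool_rot: [0.023, 0.579, 0.815, -0.016]
contact_force: [-0.2, -0.4, 0.4]
gripper_width: 0.704
grasp_force: 0.0
t: 10.55
eef_pos: [0.5384, -0.1176, 0.0365]
tool_rot: [0.025, 0.578, 0.815, -0.014]
contact_force: [-2.8, 0.4, 6.2]
gripper_width: 0.331
grasp_force: 108.1
t: 11.3
eef_pos: [0.5407, -0.1257, 0.2382]
tool_rot: [0.026, 0.578, 0.815, -0.013]
contact_force: [-1.0, 1.3, -2.0]
gripper_width: 0.328
grasp_force: 108.6
t 11.3 tcp [ 0.5407 -0.1257  0.2382] az 19.3 zt [ 0.027 -0.051 -0.998] F [-1.   1.3 -2. ]
shift cm [23.54 30.57 -5.28] spin 0.0
[-0.82   0.522  1.257  1.916 -0.528  1.064  0.982] [[-0.33, 0.944, 0.027], [0.942, 0.331, -0.051], [-0.057, 0.009, -0.998]]
```

```bash
python3 -m jog '[[5,4,-1,0],[9,8,-2,0],[13,12,-3,0],[17,16,-4,0],[20,20,-5,0],[23,24,-5,0],[26,28,-5,0],[28,32,-5,0],[30,36,-5,0],[30,40,-5,0],[30,42,-5,0],[30,42,-5,0],[30,42,-5,0]]'; python3 -m jog '[[0,20,0,0],[0,20,0,0],[0,20,0,0],[0,20,0,0],[0,20,0,0],[0,20,0,0],[0,20,0,0],[0,20,0,0]]';python3 rel.py .57 .143 .281 19.3; python3 st.py
```

```text
t: 12.38
eef_pos: [0.8366, 0.3019, 0.2675]
tool_rot: [0.023, 0.577, 0.816, -0.015]
contact_force: [1.4, 1.4, -1.4]
gripper_width: 0.33
grasp_force: 108.8
t: 13.05
eef_pos: [0.9269, 0.3296, 0.2437]
tool_rot: [0.034, 0.577, 0.816, -0.0]
contact_force: [-0.6, -0.0, -1.4]
gripper_width: 0.333
grasp_force: 108.9
t 13.05 tcp [0.9269 0.3296 0.2437] az 19.5 zt [ 0.056 -0.04  -0.998] F [-0.6 -0.  -1.4]
shift cm [ -5.95 -39.69  -4.97] spin 0.004
[-0.514  1.283  1.291  0.242 -1.177  1.741  0.074] [[-0.331, 0.942, 0.056], [0.942, 0.334, -0.04], [-0.056, 0.039, -0.998]]
```

```bash
python3 -m jog '[[0,20,-20,0],[0,20,-20,0],[0,20,-20,0],[0,20,-20,0],[0,20,-20,0],[0,20,-20,0]]';python3 st.py; python3 -m jog '[[0,40,0,0],[0,40,0,0],[0,40,0,0],[0,40,0,0],[0,40,0,0],[0,40,0,0]]'; python3 st.py
```

```text
t: 13.55
eef_pos: [0.9094, 0.3267, 0.3305]
tool_rot: [0.045, 0.577, 0.815, 0.015]
contact_force: [0.2, -0.1, -1.6]
gripper_width: 0.33
grasp_force: 108.8
[-0.523  1.192  1.293  0.242 -1.158  1.793  0.074] [[-0.33, 0.939, 0.091], [0.942, 0.334, -0.028], [-0.057, 0.076, -0.995]]
t: 14.05
eef_pos: [0.9378, 0.3324, 0.2798]
tool_rot: [0.054, 0.576, 0.815, 0.027]
contact_force: [-0.3, 1.2, -0.5]
gripper_width: 0.331
grasp_force: 108.9
[-0.515  1.247  1.292  0.242 -1.174  1.709  0.075] [[-0.33, 0.936, 0.119], [0.942, 0.334, -0.018], [-0.057, 0.107, -0.993]]
```

```bash
python3 -m jog '[[0,40,-15,0],[0,40,-15,0],[0,40,-15,0],[0,40,-15,0],[0,40,-15,0],[0,40,-15,0],[0,40,-15,0],[0,40,-15,0],[0,40,-15,0],[0,40,-15,0],[0,40,-15,0],[0,40,-15,0]]';python3 st.py; python3 -m jog '[[0,40,-60,0],[0,40,-60,0],[0,40,-60,0],[0,40,-60,0],[0,40,-60,0],[0,40,-60,0]]'; python3 st.py
```

```text
t: 15.05
eef_pos: [0.9364, 0.3333, 0.3185]
tool_rot: [0.065, 0.575, 0.814, 0.042]
contact_force: [0.5, -0.2, -1.5]
gripper_width: 0.329
grasp_force: 108.9
[-0.519  1.208  1.292  0.242 -1.167  1.71   0.075] [[-0.33, 0.931, 0.154], [0.942, 0.335, -0.005], [-0.056, 0.143, -0.988]]
t: 15.55
eef_pos: [0.8853, 0.3231, 0.4537]
tool_rot: [0.073, 0.574, 0.814, 0.055]
contact_force: [-0.2, 0.2, -1.0]
gripper_width: 0.329
grasp_force: 108.9
[-0.539  1.06   1.293  0.242 -1.129  1.823  0.075] [[-0.33, 0.926, 0.183], [0.942, 0.335, 0.005], [-0.056, 0.174, -0.983]]
```

```bash
python3 -m jog '[[0,50,15,0],[0,50,15,0],[0,50,15,0],[0,50,15,0],[0,50,15,0],[0,50,15,0]]';python3 st.py; python3 -m jog '[[0,50,-60,0],[0,50,-60,0],[0,50,-60,0],[0,50,-60,0],[0,50,-60,0],[0,50,-60,0]]'; python3 st.py;  python3 -m jog '[[0,60,0,0],[0,60,0,0],[0,60,0,0],[0,60,0,0],[0,60,0,0],[0,60,0,0]]';python3 st.py
```

```text
t: 16.05
eef_pos: [0.9437, 0.337, 0.3517]
tool_rot: [0.082, 0.573, 0.813, 0.068]
contact_force: [0.5, 0.5, -1.2]
gripper_width: 0.329
grasp_force: 108.9
[-0.522  1.176  1.292  0.242 -1.163  1.68   0.075] [[-0.33, 0.92, 0.211], [0.942, 0.335, 0.015], [-0.056, 0.204, -0.977]]
t: 16.55
eef_pos: [0.8941, 0.3269, 0.4786]
tool_rot: [0.092, 0.571, 0.812, 0.082]
contact_force: [0.1, -0.3, -2.3]
gripper_width: 0.331
grasp_force: 108.9
[-0.542  1.037  1.293  0.241 -1.127  1.78   0.074] [[-0.331, 0.912, 0.244], [0.942, 0.334, 0.028], [-0.056, 0.239, -0.969]]
t: 17.05
eef_pos: [0.9304, 0.3364, 0.4299]
tool_rot: [0.101, 0.57, 0.81, 0.094]
contact_force: [0.2, -0.3, -1.8]
gripper_width: 0.325
grasp_force: 109.0
[-0.533  1.095  1.292  0.242 -1.145  1.693  0.075] [[-0.33, 0.904, 0.271], [0.942, 0.333, 0.038], [-0.056, 0.268, -0.962]]
```

```bash
python3 -m jog '[[0,50,20,0],[0,50,20,0],[0,50,20,0],[0,50,20,0],[0,50,20,0],[0,50,20,0]]'; python3 -m jog '[[0,50,-60,0],[0,50,-60,0],[0,50,-60,0],[0,50,-60,0],[0,50,-60,0],[0,50,-60,0]]' >/dev/null; python3 -m jog '[[0,50,15,0],[0,50,15,0],[0,50,15,0],[0,50,15,0],[0,50,15,0],[0,50,15,0]]' >/dev/null; python3 -m jog '[[0,50,-60,0],[0,50,-60,0],[0,50,-60,0],[0,50,-60,0],[0,50,-60,0],[0,50,-60,0]]'; python3 st.py
```

```text
t: 17.55
eef_pos: [0.9826, 0.3488, 0.3383]
tool_rot: [0.111, 0.568, 0.808, 0.108]
contact_force: [-0.9, -0.4, -1.9]
gripper_width: 0.335
grasp_force: 109.0
t: 19.05
eef_pos: [0.9095, 0.3352, 0.5479]
tool_rot: [0.138, 0.562, 0.802, 0.147]
contact_force: [0.6, 0.1, -2.1]
gripper_width: 0.326
grasp_force: 109.1
[-0.553  0.975  1.293  0.242 -1.12   1.678  0.073] [[-0.33, 0.861, 0.387], [0.942, 0.325, 0.081], [-0.056, 0.392, -0.918]]
```

```bash
python3 -m jog '[[0,50,25,0],[0,50,25,0],[0,50,25,0],[0,50,25,0],[0,50,25,0],[0,50,25,0]]'>/dev/null; python3 -m jog '[[0,50,-60,0],[0,50,-60,0],[0,50,-60,0],[0,50,-60,0],[0,50,-60,0],[0,50,-60,0]]' >/dev/null; python3 -m jog '[[0,50,25,0],[0,50,25,0],[0,50,25,0],[0,50,25,0],[0,50,25,0],[0,50,25,0]]'; python3 - <<'E'
from h import *
o=bot.get_obs(); M=R.from_quat(np.roll(o['tool_rot'],-1)).as_matrix(); p=np.array(o['eef_pos'])
a=np.radians(109.3); X=np.array([np.cos(a),np.sin(a),0]); Y=np.cross([0,0,1],X); L0=np.c_[X,Y,[0,0,1]]
M0=R.from_quat([.578,.815,-.014,.025]).as_matrix(); L=M@M0.T@L0
b=np.radians(109.5); cy=np.array([np.cos(b),np.sin(b),0]); n=np.array([.5*np.sin(b)*-1,.5*np.cos(b),.866])
print('n',n,'lathz',L[:,2],'errz',np.arccos(L[:,2]@n),'errx',np.arccos(abs(L[:,0]@cy)))
g0=np.array([.5642,-.1964,.053]); off=M0.T@(g0-np.array([.5384,-.1176,.0365])); print('off',off)
show=np.array([.7115,.103,.073])+.24*n
c=p+M@off; print('t',o['t'],'tcp',p,'centre',c,'show',show); d=show-c
print('shift cm',(M.T@d*100).round(1)); w=show+.06*n; print('via',(M.T@(w-c)*100).round(1))
E
python3 st.py
```

```text
t: 20.55
eef_pos: [0.9754, 0.3549, 0.4951]
tool_rot: [0.165, 0.555, 0.794, 0.185]
contact_force: [0.4, -0.2, -0.9]
gripper_width: 0.328
grasp_force: 109.2
n [-0.47132075 -0.16690343  0.866     ] lathz [-0.44277127 -0.1631017   0.88167536] errz 0.0334566387617237 errx 0.02445610333455848
off [-0.08370428 -0.00162474 -0.01175944]
t 20.55 tcp [0.9754498  0.35489064 0.49507779] centre [0.99626706 0.27419892 0.50931923] show [0.59838302 0.06294318 0.28084   ]
shift cm [ -5.5 -50.2  -0.9]
via [ -5.8 -50.4  -6.9]
[-0.538  1.053  1.291  0.242 -1.15   1.507  0.075] [[-0.33, 0.82, 0.467], [0.942, 0.316, 0.112], [-0.056, 0.477, -0.877]]
```

```bash
python3 -m jog '[[0,-1,0,0],[0,-3,-1,0],[-1,-6,-1,0],[-1,-9,-2,0],[-2,-12,-2,0],[-2,-15,-2,0],[-2,-18,-2,0],[-3,-21,-2,0],[-3,-24,-2,0],[-3,-27,-2,0],[-4,-30,-2,0],[-4,-33,-2,0],[-4,-36,-2,0],[-5,-39,-2,0],[-5,-42,-2,0],[-5.5,-45,-1,0],[-5.5,-48,-1,0],[-5.5,-50,-0.9,0],[-5.5,-50.2,-0.9,0],[-5.5,-50.2,-0.9,0]]'; python3 - <<'E'
from h import *
o=bot.get_obs(); M=R.from_quat(np.roll(o['tool_rot'],-1)).as_matrix(); p=np.array(o['eef_pos'])
off=np.array([-.0837,-.0016,-.0118]); c=p+M@off; n=np.array([-.4713,-.1669,.866]); sh=np.array([.5984,.0629,.2808])
print(o['q'],'centre',c,'shift',(M.T@(sh-c)*100).round(2),M.round(3).tolist())
for k in('scene','side'): shot(k)
S,D=load('scene')['pixels'],load('side')['pixels']
a=[S[130:370,240:480],D[140:380,120:400]]
cv2.imwrite('pics/fin.png',np.hstack([cv2.resize(x,(400,400)) for x in a])[:,:,::-1])
E
```

```text
t: 22.22
eef_pos: [0.5762, 0.1435, 0.2679]
tool_rot: [0.164, 0.555, 0.794, 0.187]
contact_force: [-0.3, -0.6, -1.0]
gripper_width: 0.327
grasp_force: 109.2
[-1.60173526  0.27107299  1.44580313  2.15089862 -0.58723617  0.50892338
  0.57424333] centre [0.59702026 0.06273086 0.28193742] shift [-0.02  0.06  0.17] [[-0.331, 0.82, 0.467], [0.942, 0.315, 0.115], [-0.053, 0.478, -0.877]]
```

View pics/fin.png

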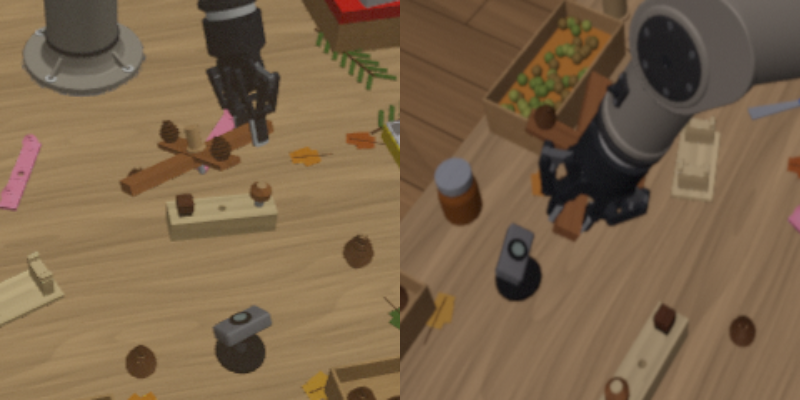

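The picture shows the cross with the pin still in it, held in the air facing the camera (pin at scene (357,215)). I'll check its plane and axis from depth.

```bash
python3 - <<'E'
from h import *
c=load('scene'); v,u=np.mgrid[195:250,300:410]; P=bydepth(c,np.c_[u.ravel(),v.ravel()]); px=c['pixels'][v.ravel(),u.ravel()].astype(int)
n0=np.array([-.4713,-.1669,.866]); sh=np.array([.5984,.0629,.2808]); cy=np.array([-.334,.9426,0]); s=np.cross(n0,cy)
r=P-sh; H=r@n0; m=(abs(H-.008)<.012)&(px[:,0]-px[:,2]>35)&(abs(r@s)<.02)&(abs(r@cy)<.13); q=r[m]
for i in range(4):
    k=q.mean(0); n=np.linalg.svd(q-k)[2][2]; n*=np.sign(n[2]); q=q[abs((q-k)@n)<.0025]
e=np.linalg.svd(q-q.mean(0))[2][0]; print(len(q),'n',n,'err',np.arccos(n@n0),'axis err',np.arccos(abs(e@cy)),'H',(q@n0).mean(),'cy',(q@cy).min(),(q@cy).max(),'s',(q@s).min(),(q@s).max())
h=r[(H>.018)&(H<.05)&(abs(r@cy)<.03)&(abs(r@s)<.025)]; print('head',len(h),'cy,s',np.median(h@cy),np.median(h@s),'H95',np.percentile(h@n0,[50,95]))
o=bot.get_obs();print(o['t'],np.abs(o['joint_vel']).max())
E
```

```text
322 n [-0.25445164 -0.1032178   0.96156146] err 0.24613114837455602 axis err 0.01906247716877923 H 0.008049150569080024 cy -0.11287166574339792 0.10715325615489066 s -0.01775576764360239 0.019197709113529356
head 105 cy,s -0.005423141456405595 -0.004002625385053108 H95 [0.03164804 0.04218593]
22.3167 0.021754402126005705
```

```bash
python3 - <<'E'
from h import *
n0=np.array([-.4713,-.1669,.866]); sh=np.array([.5984,.0629,.2808]); cy=np.array([-.334,.9426,0]); s=np.cross(n0,cy)
for nm in('scene','side'):
    c=load(nm); v,u=np.mgrid[0:480,0:640]; P=bydepth(c,np.c_[u.ravel(),v.ravel()]); r=P-sh; H=r@n0;a=r@cy;b=r@s
    for lo in range(-80,80,20):
        m=(abs(a)<.012)&(b*1e3>=lo)&(b*1e3<lo+20)&(abs(H)<.06)
        if m.sum()>3: print(nm,lo,m.sum(),np.percentile(H[m],[10,50,90]).round(4))
    for lo in range(-110,110,22):
        m=(abs(b)<.012)&(a*1e3>=lo)&(a*1e3<lo+22)&(abs(H)<.03)
        if m.sum()>3: print(nm,'long',lo,m.sum(),np.percentile(H[m],[10,50,90]).round(4))
E
```

```text
scene -80 179 [0.0043 0.0175 0.0333]
scene -60 17 [0.0086 0.0103 0.033 ]
scene -40 18 [0.0082 0.0094 0.0103]
scene -20 138 [0.0093 0.0205 0.0382]
scene 0 47 [-0.0193  0.0219  0.0421]
scene 20 15 [0.0106 0.011  0.0115]
scene 40 74 [0.011  0.0194 0.0312]
scene 60 75 [0.0121 0.0294 0.0391]
scene long -110 50 [0.0077 0.0088 0.01  ]
scene long -88 49 [-0.0018  0.009   0.01  ]
scene long -66 54 [-0.0006  0.0093  0.0103]
scene long -44 52 [0.0003 0.0097 0.0107]
scene long -22 111 [-0.0152  0.0138  0.0266]
scene long 0 36 [0.0091 0.011  0.0234]
scene long 22 11 [0.001  0.0104 0.0109]
scene long 44 56 [-0.0001  0.0103  0.0116]
scene long 66 28 [0.003  0.0109 0.0122]
scene long 88 14 [-0.0029  0.005   0.0118]
side -80 198 [0.006  0.0222 0.0338]
side -60 126 [0.0063 0.0094 0.0302]
side -40 109 [0.0064 0.008  0.0101]
side -20 18 [0.0067 0.0088 0.0105]
side 60 17 [0.0098 0.0111 0.0238]
side long -110 80 [0.0062 0.0076 0.0092]
side long -88 70 [0.0066 0.0083 0.0093]
side long -66 46 [0.0065 0.0079 0.0089]
side long -44 23 [0.0069 0.0083 0.0094]
side long 44 15 [0.0082 0.0092 0.0116]
side long 66 127 [0.0083 0.01   0.0123]
side long 88 206 [-0.0001  0.0095  0.0111]
```

The cross plane is within about 0.03 rad along both laths and flush with the target plane to about 2 mm. I'll settle briefly and hand in.

```bash
python3 -m jog '[[0,0,0,0],[0,0,0,0],[0,0,0,0],[0,0,0,0],[0,0,0,0],[0,0,0,0]]'; python3 -c "
from station import bot
print(bot.hand_in())"
```

```text
t: 22.82
eef_pos: [0.5774, 0.1433, 0.2686]
tool_rot: [0.165, 0.555, 0.794, 0.186]
contact_force: [-0.5, -0.6, -1.4]
gripper_width: 0.327
grasp_force: 109.2
the job is handed in; nothing more can be done
None
```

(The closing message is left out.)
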